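# Release the drawer's lock-out lever and shut the drawer

## Robot

A 6-joint arm with a two-finger parallel gripper is mounted at the origin on the work surface. World frame = base frame: x ahead of the robot, y to its left, z up, the work surface at z = 0. Lengths are in m, angles in rad, forces in N, time in s.
With the tool pointing down it reaches from about 0.3 to 0.875 m from the base axis. Payload 6.4 kg.
Tool frame: the origin (TCP) lies at the very end of the fingers, on their centre line; the grasp point (between the pads) lies 19 mm behind it; z points along the fingers, y is the direction in which the jaws open and shut (so a half turn about z gives the same grasp; the last joint's range is limited). The gripper opens to 85 mm and grips with 20 to 120 N. Pads are 22 mm wide; open, the fingers measure 114 mm over their backs; the gripper's body (76 mm by 85 mm) begins 54 mm behind the grasp point. The pads swing forward as they close: fully open they stand 13 mm farther back than shut.
Start: joints at [1.037, 0.181, 1.607, -0, 1.354, -0.206], TCP at [0.185, 0.544, 0.231] pointing down, gripper open.
Joint ranges: [-2.99, 2.99], [-0.89, 2.07], [0.3, 2.58], [-1.14, 4.28], [0, 2.63], [-3.12, 3.12]. Speed limits (rad/s): [2.57, 2.57, 3.01, 3.14, 3.14, 3.14].

## Interface

Orientations are given as a unit quaternion [w, x, y, z].
In Python, from bench import ctrl gives the robot as it stands.
- The arm moves only by the shell command python3 -m jog 'ROWS' [OPENING]. ROWS is JSON, a list of rows, each an object with "delta_pos": the shift along the tool's x, y, z in mm, a list of three; "spin": the turn about the tool's z in degrees. A call has 1 to 20 rows; each row is the pose to reach, as a shift and turn from the pose commanded when the call began, along the tool's axes at that moment; what a row does not reach only later rows make up. A row lasts 1/8 s, in which the tool goes at most 62.5 mm and 10.7 degrees, less where a joint would pass 70% of its speed; a pose out of reach is approached as far as the arm can. A call with a gripper value outside its range is refused whole. OPENING is the closure, from 0 (fully open) to 1 (shut), set as the call begins (- or left out, the last holds). The fingers move at their own pace and stop on an object; the grip force is fixed at half the most. Time passes only in rows, so rows that repeat a pose let the fingers close. It gives the time, the measured TCP pose, the force and the opening at its end, in the units of the state.
- ctrl.get_obs(): the state, without advancing time (a new reading comes with each control period).
- ctrl.camera(name): name is "scene" or "side" or "wrist"; returns (picture, depth): 480x640x3 uint8, blue, green, red; 480x640 float32, m along the optical axis (not along the pixel's ray), 0 where there is no reading.
- ctrl.get_calibration(name): a dict with "vfov" (degrees; the focal length in pixels is half the picture's height over the tangent of half this angle, whatever the lens; pixels are square), "cx", "cy" (the principal point, pixels), "extrinsics" (4x4, takes a point from world to camera coordinates). Camera axes: x right, y down, z forward; pixel columns grow to the right and rows downward; lengths in m; the calibration is good to about 2 mm. A picture is of the moment at which its call begins: read the wrist's pose just before it. get_calibration takes no time and is no camera call; for the wrist camera it gives the pose at the moment of the call.
- ctrl.hand_in(): hands the job in, once; it reports no verdict.
The state is a dict: "time_s": time; "q": joint angles; "dq": joint speeds; "joint_efforts": joint torques, N m; "eef_pos": TCP position; "eef_rot": TCP orientation; "wrist_force": force on the tool from outside, world axes, zero at the start; "torque": the same for the moment, N m; "opening": opening from 0.0 (shut) to 1.0 (fully open).
Only numpy, scipy, OpenCV 4.12 (cv2) and the standard library are available. Lean on these libraries where they do the work, as an engineer would, in place of code of your own. Each camera call takes 0.05 s, during which the arm holds its last target. There are 200 camera calls.

## Task

The upper drawer of the small tool cabinet is locked open. With a fingertip press down the steel thumb pad of the lock-out lever, on the drawer's right-hand side just behind its front, and keep it down while you slide the drawer in past the catch; then let go of the lever and push the drawer gently by its front until it is fully shut. Do not force the drawer against the lock, and leave the tools and bins lying in their places.

Things in the scene. Friction and masses are not known exactly. Their poses are not given: they have to be found in the camera images.
- carcass_front (a point): Point on a grey two-drawer bench-top tool cabinet, 300 deep x 360 wide x 163 high (mm): middle of its carcass's front edge, 135 above the bench. Axes: x from the cabinet's front to its back (the way a drawer shuts), y to the left as you face its front, z up. The lower drawer is shut and not part of the job; the upper one stands open, held by the lever of its right-hand slide.
- drawer_front: Bare aluminium grip strip, 352 wide (y) x 24 high, on the front panel of the open upper drawer: its flat outer face is where to push. Origin: centre of that face, 135 above the bench; axes as carcass_front's. The front's top edge is 12 above the origin, its inner face 28 behind it (+x). Drawer fully shut: origin at x = -28 from carcass_front. Side walls reach 122 above the bench, the foam floor 92.
- thumb_pad: Steel thumb pad of the lock-out lever, over the open drawer's right-hand wall close behind its front. Flat top 36 long (x) x 32 wide; across its rear (+x) end a lip 6 thick, 9 high, for a fingertip to push against. Origin: centre of the flat, 137 above the bench, 58 behind the strip's outer face, 150 right of the drawer's middle. 12 clear between flat and front panel, which stands 10 above it.
- latch (a joint): Spring rocker lever carrying the thumb pad, pivot 85 behind the pad's centre, rad: 0 = up (its hook stands before a keeper on the cabinet and bars the drawer from shutting), 0.13 = pad fully down (11 mm). From 0.075 (pad 6.5 mm down) the hook clears; 8 to 9 mm is a safe depth. 2 N to start, 8 N at 8.5 mm. Springs up when let go, unless the hook rests on the keeper.
- drawer (a joint): How far the upper drawer is pushed in, m: -0.010 to 0 at the start (the hook meets the keeper at 0.003), 0.200 = fully shut on its stop. From 0.003 to about 0.037 the hook is passing over the keeper; beyond that the lever may be let go and springs up. Ball runners: 3 to 5 N to push, stays where left. The thumb pad and all things in the drawer travel with it.
- bin_bolts: Loose open red bin with bolts lying in the drawer, 90 x 110 x 34 high. Origin: centre of its underside.
- bin_nuts: Loose open red bin with nuts lying in the drawer, 90 x 90 x 34 high. Origin: centre of its underside.
- driver_big: Loose screwdriver lying across the drawer, 220 long, black handle 26 thick. Origin: under its middle, on the foam.
- flat_file: Loose flat file with a wooden handle lying across the drawer behind the screwdriver, 250 long, 22 high. Origin: under its middle, on the foam.
- spanner: Loose spanner, 180 long, lying on the bench to the robot's right. Origin: under its middle.
- grease_tin: Loose grease tin, 66 across x 45 high, on the bench to the robot's right. Origin: centre of its underside.
- hammer: Loose hammer, 280 long, lying on the bench to the robot's right. Origin: under its middle.
- oil_bottle: Loose oil bottle, 56 across x 150 high, standing on the bench to the robot's right. Origin: centre of its underside.
- bin_bench: Loose empty red bin, 150 x 100 x 60 high, on the bench to the robot's right. Origin: centre of its underside.
There are look-alikes about, which are no part of the job. What is shaped like the bin_nuts but purple is not meant. Leave any orange look-alike of the driver_big alone.

How it is judged:
By the outcome, as a careful person would: the job done as asked, in the order asked, and still so for the second after the job is handed in, with the robot touching nothing.
It also fails if it takes over 48 s, if anything falls off the work surface, if the arm or the gripper's body presses on something with over 40 N, if the wrist force passes 120 N, or if a joint passes its speed limit or range.

## Working session

There is one attempt and no reset: what is moved stays moved. The work goes in short steps, Python scripts to look and compute and a shell command to move; the robot and the scene stay as the last step left them, time stands still between calls to the robot, and variables do not carry over. Pictures are saved under pics/ and viewed, about 8 in all and at most 12, crops included, and the job is handed in when it is done.

```bash
mkdir -p pics; ls
cat > h.py <<'E'
import numpy as np, cv2
from bench import ctrl
def snap(n,f):
    c=ctrl.get_calibration(n); im,d=ctrl.camera(n); cv2.imwrite(f'pics/{f}.png',im); np.savez(f'pics/{f}.npz',d=d,E=c['extrinsics'],v=c['vfov'],c=[c['cx'],c['cy']]); return im,d
class V:
    def __init__(s,f):
        s.im=cv2.imread(f'pics/{f}.png'); z=np.load(f'pics/{f}.npz'); s.d=z['d']; s.E=z['E']; s.c=z['c']; s.f=240/np.tan(np.radians(float(z['v']))/2)
        s.R=s.E[:3,:3]; s.o=-s.R.T@s.E[:3,3]
    def ray(s,u,v): return s.R.T@np.array([(u-s.c[0])/s.f,(v-s.c[1])/s.f,1.])
    def onz(s,u,v,z): r=s.ray(u,v); return s.o+r*(z-s.o[2])/r[2]
    def pt(s,u,v): return s.o+s.ray(u,v)*s.d[int(v),int(u)]
    def cloud(s):
        v,u=np.mgrid[:480,:640]; r=np.stack([(u-s.c[0])/s.f,(v-s.c[1])/s.f,np.ones(u.shape)],-1)
        P=(r*s.d[...,None])@s.R+s.o; P[s.d==0]=np.nan; return P
    def px(s,p): q=s.R@np.array(p)+s.E[:3,3]; return s.c+s.f*q[:2]/q[2]
E
python3 - <<'E'
from h import *
for n in ['scene','side','wrist']: snap(n,n+'0'); print(n,V(n+'0').o.round(3))
o=ctrl.get_obs(); print(o)
print(ctrl.get_calibration('scene'))
E
```

```text
pics
scene [1.253 0.518 1.048]
side [-0.048 -0.715  0.784]
wrist [0.111 0.57  0.373]
{'time_s': 0.15, 'q': array([ 1.03669148e+00,  1.81374376e-01,  1.60772037e+00, -4.38517373e-05,
        1.35381654e+00, -2.06313461e-01]), 'dq': array([-0.00114662, -0.0016358 , -0.00215177, -0.00033005, -0.00183009,
       -0.00012574]), 'joint_efforts': array([ 5.76490493e-04, -4.45257103e+01, -3.51692426e+01, -2.08493238e-04,
        5.80937049e-03,  1.71013608e-05]), 'eef_pos': array([0.18491756, 0.54402938, 0.23061688]), 'eef_rot': array([-2.18588608e-04,  1.63158218e-01,  9.86599696e-01, -6.22392887e-04]), 'wrist_force': array([-0.25853402,  0.11293388, -0.69860379]), 'torque': array([-0.00916818, -0.01920411, -0.03113818]), 'opening': 0.9975317048826758}
{'vfov': 53.97557972595559, 'cx': 315.7581471811456, 'cy': 231.13539688187382, 'extrinsics': array([[-0.61125137,  0.79120922, -0.01896668,  0.37652188],
       [ 0.56566386,  0.41999353, -0.70966882, -0.18251968],
       [-0.55353063, -0.44451481, -0.70428008,  1.66192825],
       [ 0.        ,  0.        ,  0.        ,  1.        ]])}
```

View pics/scene0.png

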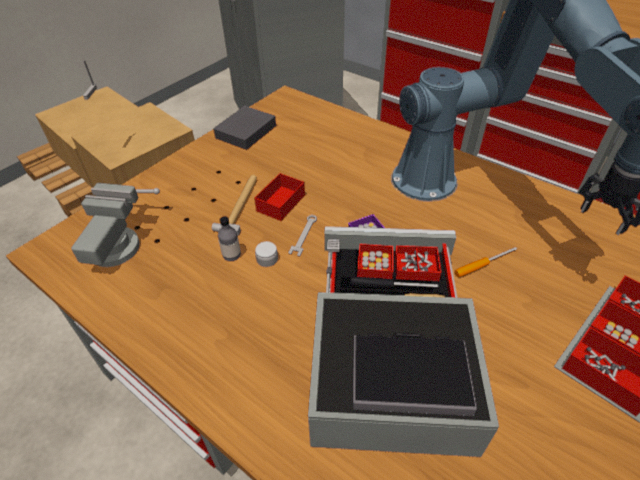

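View pics/side0.png

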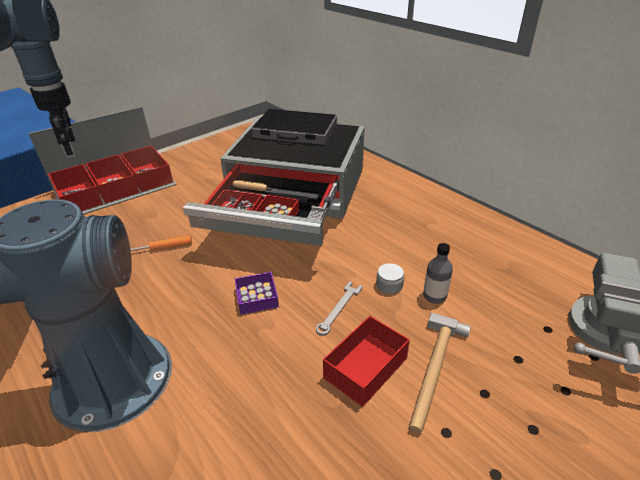

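Scene: the cabinet with its open drawer is at about (395,340) and the front strip at (390,238). The pad is on the drawer's right, at about (333,245). In the side view the strip runs (188,212)–(322,235), with the pad at about (319,213). Look-alikes that are not the target are the red open case on the left (side 110,180), the purple bin (257,293) and the orange driver (160,245). Next is a close crop plus point measurements.

Run:
```python
from h import *
a=V('side0');b=V('scene0')
c1=cv2.resize(a.im[165:260,180:350],None,fx=4.5,fy=4.5,interpolation=cv2.INTER_CUBIC)[:, :765]
c2=cv2.resize(b.im[220:300,310:470],None,fx=2,fy=2,interpolation=cv2.INTER_CUBIC)
c2=cv2.resize(b.im[222:300,316:466],(765,170*765//765*1)) if 0 else c2
o=np.zeros((c1.shape[0]+c2.shape[0],765,3),np.uint8); o[:c1.shape[0],:c1.shape[1]]=c1; o[c1.shape[0]:,:c2.shape[1]]=c2
print(o.shape); cv2.imwrite('pics/crop1.png',o)
for n,v in(('side',a),('scene',b)):
    P=v.cloud()
    m=(P[...,2]>.128)&(P[...,2]<.152)&(P[...,0]>.3)&(P[...,0]<.9)&(abs(P[...,1])<.5)
    for r in np.unique(np.nonzero(m)[0])[::6]:
        u=np.nonzero(m[r])[0]; print(n,r,u.min(),u.max(),P[r,u.min()].round(3),P[r,u.max()].round(3))
```

```text
(588, 765, 3)
side 140 359 359 [0.894 0.202 0.152] [0.894 0.202 0.152]
side 146 357 358 [0.87  0.186 0.146] [0.882 0.194 0.139]
side 152 354 356 [0.833 0.162 0.148] [0.858 0.178 0.133]
side 158 351 354 [0.798 0.138 0.151] [0.834 0.161 0.129]
side 164 221 351 [0.516 0.383 0.139] [0.797 0.137 0.132]
side 170 294 349 [0.637 0.197 0.149] [0.774 0.12  0.128]
side 176 336 346 [0.724 0.121 0.128] [0.74  0.098 0.131]
side 182 340 341 [0.709 0.089 0.129] [0.71  0.086 0.13 ]
side 188 332 333 [0.671 0.08  0.13 ] [0.673 0.078 0.129]
side 194 254 330 [0.502 0.2   0.128] [0.648 0.062 0.129]
side 200 324 329 [0.615 0.048 0.131] [0.628 0.043 0.128]
side 206 184 325 [0.326 0.245 0.148] [0.599 0.027 0.13 ]
side 212 184 323 [0.32  0.24  0.135] [0.572 0.003 0.137]
side 218 214 320 [0.366 0.176 0.128] [ 0.55  -0.01   0.136]
side 224 257 322 [0.428 0.081 0.13 ] [ 0.536 -0.034  0.138]
side 230 300 320 [ 0.488 -0.009  0.13 ] [ 0.52  -0.045  0.134]
side 245 438 448 [ 0.66  -0.277  0.149] [ 0.674 -0.292  0.15 ]
side 251 437 449 [ 0.655 -0.28   0.137] [ 0.667 -0.302  0.143]
side 257 441 446 [ 0.65  -0.295  0.1
[... 162 characters left out ...]
28 325 369 [ 0.519 -0.04   0.145] [0.447 0.057 0.145]
scene 234 324 454 [ 0.537 -0.029  0.143] [0.332 0.252 0.146]
scene 240 328 455 [ 0.543 -0.011  0.136] [0.341 0.262 0.136]
scene 246 327 405 [ 0.562 -0.001  0.135] [0.434 0.164 0.13 ]
scene 252 330 330 [0.573 0.018 0.133] [0.573 0.018 0.133]
scene 260 328 438 [0.597 0.029 0.13 ] [0.425 0.256 0.128]
scene 267 327 439 [0.62  0.043 0.133] [0.445 0.27  0.128]
scene 273 328 329 [0.634 0.056 0.132] [0.632 0.058 0.131]
scene 281 328 328 [0.653 0.071 0.13 ] [0.653 0.071 0.13 ]
scene 287 326 326 [0.672 0.079 0.131] [0.672 0.079 0.131]
scene 423 367 404 [0.9   0.347 0.145] [0.859 0.405 0.151]
scene 429 401 463 [0.863 0.403 0.128] [0.798 0.499 0.143]
```

View pics/crop1.png

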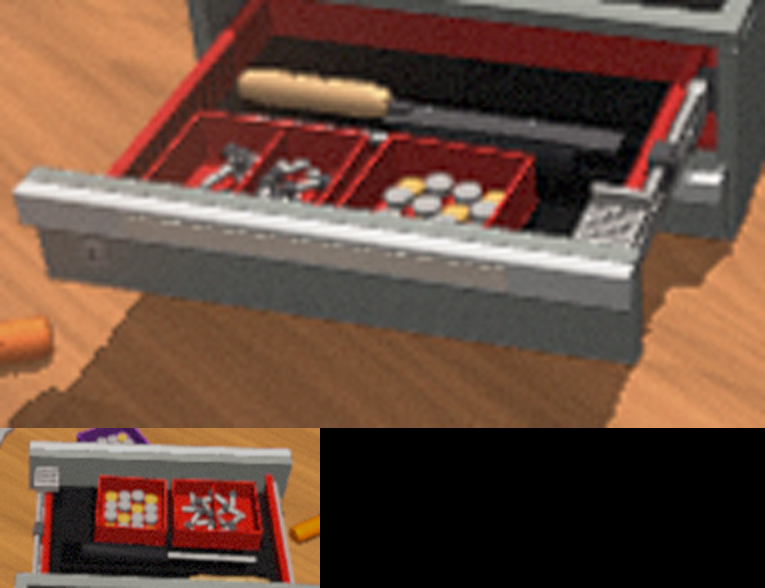

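The pad shows clearly at side px (316,213) and scene px (333,244). It sits at the right end behind the aluminium strip, with the lip at its rear. Next I fit the drawer frame.

Run:
```python
from h import *
for n in('side0','scene0'):
    v=V(n);P=v.cloud();Q=P.reshape(-1,3)
    s=Q[(Q[:,0]>.28)&(Q[:,0]<.6)&(Q[:,1]>-.1)&(Q[:,1]<.3)&(Q[:,2]>.126)&(Q[:,2]<.16)]
    # front strip: points near the line
    d=np.array([.84,.55]); k=s[:,:2]@d; 
    print(n,np.histogram(k,bins=np.arange(.36,.56,.01)))
    A=s[k<np.nanpercentile(k,2)+.045]
    for zl,zh in((.126,.144),(.1445,.15)):
        B=A[(A[:,2]>zl)&(A[:,2]<zh)]; B=B[B[:,:2]@d<.435] if zl<.14 else B
        vx,vy,x0,y0=cv2.fitLine(B[:,:2].astype(np.float32),cv2.DIST_HUBER,0,.01,.01).ravel()
        t=(B[:,0]-x0)*vx+(B[:,1]-y0)*vy; e=np.percentile(t,[.3,99.7])
        nn=np.array([abs(vy),abs(vx)]); 
        print(zl,len(B),'yawdeg',np.degrees(np.arctan2(-vx*np.sign(vy),abs(vy))),'ends',[(x0+vx*q,y0+vy*q) for q in e],'len',e[1]-e[0],'z',np.median(B[:,2]),'resid',np.percentile((B[:,0]-x0)*vy-(B[:,1]-y0)*vx,[2,50,98]))
# pad by rays
for n,px in(('side0',(316,212.8)),('scene0',(333,244))): v=V(n); print(n,'pad',v.onz(*px,.137).round(4),v.pt(*px).round(4))
```

```text
side0 (array([   0,    0,    0,    2, 1073,  334,  354,   88,    9,   33,   37,
         33,   70,    6,    6,   12,    8,   37,    0,    0]), array([0.36, 0.37, 0.38, 0.39, 0.4 , 0.41, 0.42, 0.43, 0.44, 0.45, 0.46,
       0.47, 0.48, 0.49, 0.5 , 0.51, 0.52, 0.53, 0.54, 0.55, 0.56]))
0.126 825 yawdeg 34.004627 ends [(np.float64(0.32079912745729255), np.float64(0.2428768577947696)), (np.float64(0.5164078879997279), np.float64(-0.047074507981262365))] len 0.3497636135040704 z 0.13563918311980416 resid [-1.03785592e-02 -1.67504577e-05  3.33783980e-03]
0.1445 976 yawdeg 33.86292 ends [(np.float64(0.33127616234155777), np.float64(0.24952064088321152)), (np.float64(0.5256926696475412), np.float64(-0.04020649735785117))] len 0.3489120205260947 z 0.1469795308768872 resid [-0.01495771  0.00055057  0.013418  ]
scene0 (array([  0,   0,   0,   0,  67, 347, 351, 844,   8,  71,  36,  34,  33,
        42,  10,  16,   5,  25,  23,   0]), array([0.36, 0.37, 0.38, 0.39, 0.4 , 0.41, 0.42, 0.43, 0.44, 0.45, 0.46,
       0.47, 0.48, 0.49, 0.5 , 0.51, 0.52, 0.53, 0.54, 0.55, 0.56]))
0.126 475 yawdeg 33.609695 ends [(np.float64(0.3427076886377193), np.float64(0.26179246772902814)), (np.float64(0.5369484602675317), np.float64(-0.03045605883484609))] len 0.350911206321709 z 0.1373974857612228 resid [-0.002316    0.00018918  0.02417739]
0.1445 814 yawdeg 33.765415 ends [(np.float64(0.3345819527259189), np.float64(0.2544956492057454)), (np.float64(0.5273215899561822), np.float64(-0.03379165300527057))] len 0.34678254476148157 z 0.1467074388856553 resid [-0.01381257 -0.00024129  0.01450207]
side0 pad [0.5565 0.0119 0.137 ] [0.5574 0.013  0.136 ]
scene0 pad [0.5484 0.0092 0.137 ] [0.5482 0.0091 0.1368]
```

Four fits agree within about 3 mm: strip centre ≈ (0.418, 0.0995), yaw ≈ 33.8°, length ≈ 350 mm (352 given). That puts the pad at ≈ (0.550, 0.008), which matches the scene ray (0.548, 0.009). Now I move to hover over it with the gripper shut, tool x along the drawer's -x.

```bash
python3 -m jog '[{"delta_pos":[-10,-8,0],"spin":-1},{"delta_pos":[-30,-23,0],"spin":-3},{"delta_pos":[-60,-46,0],"spin":-6},{"delta_pos":[-100,-76,0],"spin":-10},{"delta_pos":[-140,-106,0],"spin":-15},{"delta_pos":[-180,-137,0],"spin":-20},{"delta_pos":[-220,-167,0],"spin":-25},{"delta_pos":[-260,-198,0],"spin":-30},{"delta_pos":[-300,-228,0],"spin":-35},{"delta_pos":[-340,-258,0],"spin":-39},{"delta_pos":[-380,-289,0],"spin":-43},{"delta_pos":[-420,-319,0],"spin":-46},{"delta_pos":[-455,-346,0],"spin":-49},{"delta_pos":[-485,-369,0],"spin":-51},{"delta_pos":[-505,-384,0],"spin":-52},{"delta_pos":[-516,-392,0],"spin":-52.6},{"delta_pos":[-516,-392,0],"spin":-52.6},{"delta_pos":[-516,-392,0],"spin":-52.6}]' 1
python3 - <<'E'
from h import *
from scipy.spatial.transform import Rotation as R
o=ctrl.get_obs(); q=o['eef_rot']; print(o['time_s'],o['eef_pos'],o['wrist_force'],o['opening'],R.from_quat([*q[1:],q[0]]).as_matrix().round(3))
snap('wrist','w1'); snap('scene','s1')
v=V('w1'); print([v.px(p).round(0) for p in ((.550,.008,.137),tuple(o['eef_pos']))])
a=v.im; b=cv2.resize(V('s1').im[190:270,280:400],(640,427))[:, :]
cv2.imwrite('pics/w1v.png',np.hstack([cv2.resize(a,(400,300)),cv2.resize(b,(400,300))]))
E
```

```text
time_s: 2.4
eef_pos: [0.5469, 0.008, 0.2311]
eef_rot: [-0.0, -0.291, 0.957, 0.0]
wrist_force: [-0.8, -0.1, 0.5]
opening: 0.002
2.4 [0.54689405 0.00800731 0.23114105] [-0.76849465 -0.14051584  0.45339065] 0.0024225513740192216 [[-0.831 -0.557 -0.001]
 [-0.557  0.831  0.   ]
 [ 0.     0.001 -1.   ]]
[array([312., 240.]), array([314., 302.])]
```

View pics/w1v.png

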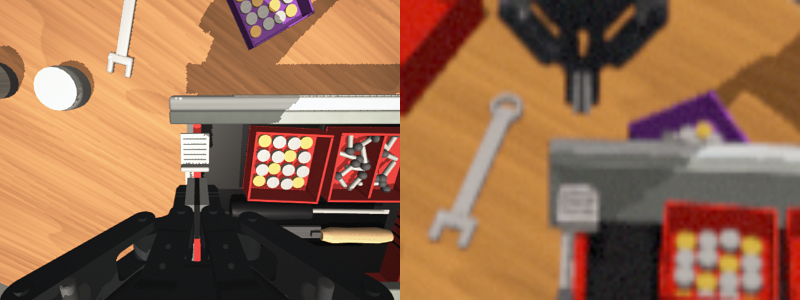

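The wrist view shows the pad at about (312,241) full-res, exactly where the estimate projects (312,240). The lip is on the cabinet side. I'll measure the pad's edges at this range.

Run:
```python
from h import *
v=V('w1'); P=v.cloud(); o=np.array([.550,.008]); X=np.array([.831,.556]);Y=np.array([-.556,.831])
D=P[...,:2]-o; x=D@X*1e3; y=D@Y*1e3; z=P[...,2]*1e3
for c in (306,312,318): print(c,[(r,int(v.im[r,c].mean()),round(x[r,c]),round(y[r,c]),round(z[r,c])) for r in range(196,290,4)])
print([(c,int(v.im[240,c].mean()),round(x[240,c]),round(y[240,c]),round(z[240,c])) for c in range(280,346,3)])
```

```text
306 [(196, 126, -33, -3, 147), (200, 157, -23, -4, 112), (204, 154, -19, -4, 111), (208, 156, -16, -4, 110), (212, 141, -13, -4, 109), (216, 252, -17, -4, 137), (220, 255, -14, -4, 137), (224, 255, -11, -4, 137), (228, 254, -9, -4, 137), (232, 251, -6, -4, 137), (236, 254, -3, -4, 138), (240, 233, 1, -4, 136), (244, 254, 3, -4, 138), (248, 232, 6, -4, 137), (252, 254, 9, -4, 136), (256, 230, 12, -4, 138), (260, 255, 15, -4, 137), (264, 75, 17, -4, 139), (268, 182, 18, -4, 146), (272, 240, 20, -4, 147), (276, 181, 40, -5, 110), (280, 152, 43, -5, 111), (284, 106, -14, -1, 236), (288, 83, -13, -1, 239)]
312 [(196, 126, -33, 0, 148), (200, 135, -25, 0, 124), (204, 124, -22, 0, 123), (208, 87, -19, 0, 124), (212, 83, -16, 0, 123), (216, 253, -17, 0, 138), (220, 254, -14, 0, 136), (224, 255, -12, 0, 138), (228, 254, -9, 0, 138), (232, 249, -6, 0, 137), (236, 254, -3, 0, 137), (240, 231, 0, 0, 137), (244, 254, 3, 0, 137), (248, 228, 6, 0, 138), (252, 249, 9, 0, 138), (256, 227, 12, 0, 138), (260, 253, 15, 0, 137), (264, 74, 17, 0, 140), (268, 182, 18, 0, 145), (272, 241, 21, 0, 146), (276,
[... 497 characters left out ...]
5, 136), (264, 76, 18, 5, 139), (268, 183, 18, 5, 146), (272, 241, 20, 5, 147), (276, 130, 33, 5, 125), (280, 135, 36, 5, 125), (284, 85, -13, 4, 235), (288, 30, -13, 4, 238)]
[(280, 171, 47, -36, 0), (283, 168, 47, -33, -1), (286, 172, 47, -29, 1), (289, 225, 0, -16, 137), (292, 254, 0, -14, 138), (295, 231, 0, -12, 137), (298, 231, 0, -9, 137), (301, 233, 0, -7, 137), (304, 233, 0, -5, 137), (307, 232, 0, -3, 137), (310, 231, 0, -1, 138), (313, 231, 0, 1, 137), (316, 233, 0, 3, 138), (319, 233, 1, 5, 136), (322, 230, 0, 7, 137), (325, 228, 0, 9, 137), (328, 227, 0, 11, 137), (331, 250, 0, 14, 137), (334, 162, 15, 18, 92), (337, 85, 15, 21, 92), (340, 83, 15, 23, 92), (343, 84, 16, 26, 91)]
```

The pad centre is confirmed at (0.550, 0.008, 0.137), with the lip face at +18 mm. Now I descend to just above it.

```bash
python3 -m jog '[{"delta_pos":[-2,-1,10],"spin":0},{"delta_pos":[-5,-2,28],"spin":0},{"delta_pos":[-6,-2,48],"spin":0},{"delta_pos":[-6,-2,66],"spin":0},{"delta_pos":[-6,-2,80],"spin":0},{"delta_pos":[-6,-2,87],"spin":0},{"delta_pos":[-6,-2,90],"spin":0},{"delta_pos":[-6,-2,90],"spin":0},{"delta_pos":[-6,-2,90],"spin":0}]'
python3 -m jog '[{"delta_pos":[0,0,2],"spin":0},{"delta_pos":[0,0,4],"spin":0},{"delta_pos":[0,0,6],"spin":0},{"delta_pos":[0,0,7],"spin":0},{"delta_pos":[0,0,7],"spin":0},{"delta_pos":[0,0,7],"spin":0}]'
```

```text
time_s: 3.62
eef_pos: [0.554, 0.0087, 0.142]
eef_rot: [0.001, -0.291, 0.957, -0.0]
wrist_force: [-0.4, 0.1, -0.2]
opening: 0.006
time_s: 4.38
eef_pos: [0.5535, 0.0087, 0.1345]
eef_rot: [-0.0, -0.291, 0.957, -0.0]
wrist_force: [-1.9, -0.8, 4.9]
opening: -0.006
```

```bash
python3 -m jog '[{"delta_pos":[0,0,2],"spin":0},{"delta_pos":[0,0,4],"spin":0},{"delta_pos":[0,0,5.5],"spin":0},{"delta_pos":[0,0,6],"spin":0},{"delta_pos":[0,0,6],"spin":0},{"delta_pos":[0,0,6],"spin":0}]'
python3 - <<'E'
from h import *
o=ctrl.get_obs(); print(o['time_s'],o['eef_pos'],o['wrist_force']); snap('wrist','w2'); snap('side','d2')
X=np.array([.831,.556])
P=V('d2').cloud().reshape(-1,3); 
for n in('side0','d2'):
    P=V(n).cloud().reshape(-1,3);m=(P[:,2]>.13)&(P[:,2]<.142)&(P[:,0]>.28)&(P[:,0]<.5)&(P[:,1]>.03)&(P[:,1]<.3);k=P[m,:2]@X;print(n,np.median(k[k<np.percentile(k[k>.38],20)+.01]))
a=V('w2').im; b=V('d2').im[150:270,230:390]
cv2.imwrite('pics/w2v.png',np.hstack([cv2.resize(a[180:330,200:440],(400,300)),cv2.resize(b,(400,300))]))
E
```

```text
time_s: 5.12
eef_pos: [0.5541, 0.009, 0.1293]
eef_rot: [0.001, -0.291, 0.957, -0.0]
wrist_force: [-3.7, -0.1, 9.5]
opening: -0.002
5.125 [0.55408622 0.00898232 0.12926352] [-3.67589576 -0.13937134  9.53372949]
side0 0.40197057627892124
d2 0.40311610801970293
```

View pics/w2v.png

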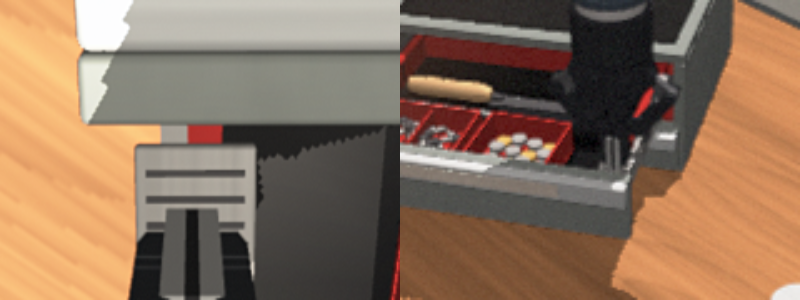

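The pad is down and the fingertip sits centred on the flat just before the lip: z 0.1293, 9.5 N, so about 8 mm. I add a touch of depth and start sliding, slowly.

```bash
python3 -m jog '[{"delta_pos":[0,0,0.7],"spin":0},{"delta_pos":[-1,0,0.7],"spin":0},{"delta_pos":[-2.5,0,0.7],"spin":0},{"delta_pos":[-4,0,0.7],"spin":0},{"delta_pos":[-5.5,0,0.7],"spin":0},{"delta_pos":[-7,0,0.7],"spin":0},{"delta_pos":[-8.5,0,0.7],"spin":0},{"delta_pos":[-10,0,0.7],"spin":0}]'
```

```text
time_s: 6.22
eef_pos: [0.5625, 0.0146, 0.1287]
eef_rot: [0.001, -0.291, 0.957, -0.0]
wrist_force: [-3.7, 0.1, 9.4]
opening: 0.005
```

```bash
python3 -m jog '[{"delta_pos":[-2,0,0],"spin":0},{"delta_pos":[-4,0,0],"spin":0},{"delta_pos":[-6,0,0],"spin":0},{"delta_pos":[-8,0,0],"spin":0},{"delta_pos":[-10,0,0],"spin":0},{"delta_pos":[-12,0,0],"spin":0},{"delta_pos":[-14,0,0],"spin":0},{"delta_pos":[-16,0,0],"spin":0}]'
python3 - <<'E'
from h import *
snap('side','d3'); X=np.array([.831,.556])
for n in('side0','d2','d3'):
    P=V(n).cloud().reshape(-1,3);m=(P[:,2]>.13)&(P[:,2]<.142)&(P[:,0]>.28)&(P[:,0]<.55)&(P[:,1]>.03)&(P[:,1]<.3);k=P[m,:2]@X;k=k[k>.38];print(n,np.median(k[k<np.percentile(k,10)+.006]))
E
```

```text
time_s: 7.22
eef_pos: [0.5758, 0.0236, 0.1287]
eef_rot: [0.001, -0.291, 0.957, -0.0]
wrist_force: [-4.0, 1.1, 10.1]
opening: 0.003
side0 0.40196492695969926
d2 0.4030880236297449
d3 0.4292278007907414
```

The drawer has moved 26 mm, one to one with the finger, at low force. Continue another 32 mm, so the total clears the catch whatever the start position.

```bash
python3 -m jog '[{"delta_pos":[-2,0,0],"spin":0},{"delta_pos":[-4,0,0],"spin":0},{"delta_pos":[-6,0,0],"spin":0},{"delta_pos":[-8,0,0],"spin":0},{"delta_pos":[-10,0,0],"spin":0},{"delta_pos":[-12,0,0],"spin":0},{"delta_pos":[-14,0,0],"spin":0},{"delta_pos":[-16,0,0],"spin":0},{"delta_pos":[-18,0,0],"spin":0},{"delta_pos":[-20,0,0],"spin":0},{"delta_pos":[-22,0,0],"spin":0},{"delta_pos":[-24,0,0],"spin":0},{"delta_pos":[-26,0,0],"spin":0},{"delta_pos":[-28,0,0],"spin":0},{"delta_pos":[-30,0,0],"spin":0},{"delta_pos":[-31.5,0,0],"spin":0},{"delta_pos":[-32,0,0],"spin":0},{"delta_pos":[-32,0,0],"spin":0}]'
python3 - <<'E'
from h import *
snap('side','d4'); X=np.array([.831,.556])
for n in('side0','d4'):
    P=V(n).cloud().reshape(-1,3);m=(P[:,2]>.13)&(P[:,2]<.142)&(P[:,0]>.28)&(P[:,0]<.55)&(P[:,1]>.03)&(P[:,1]<.3);k=P[m,:2]@X;k=k[k>.38];print(n,np.median(k[k<np.percentile(k,10)+.006]))
E
```

```text
time_s: 9.52
eef_pos: [0.6025, 0.0415, 0.1288]
eef_rot: [0.001, -0.291, 0.957, -0.0]
wrist_force: [-3.6, 0.4, 9.7]
opening: -0.001
side0 0.40196492695969926
d4 0.46172196052979475
```

The drawer is now 58–60 mm in, past the catch. I lift straight off, go over to the front's middle and lower ahead of the strip.

```bash
python3 -m jog '[{"delta_pos":[0,0,-3],"spin":0},{"delta_pos":[0,0,-8],"spin":0},{"delta_pos":[0,0,-15],"spin":0},{"delta_pos":[0,0,-27],"spin":0},{"delta_pos":[0,0,-42],"spin":0},{"delta_pos":[0,0,-54],"spin":0},{"delta_pos":[0,0,-60],"spin":0},{"delta_pos":[5,7,-60],"spin":0},{"delta_pos":[18,28,-60],"spin":0},{"delta_pos":[36,58,-60],"spin":0},{"delta_pos":[56,90,-60],"spin":0},{"delta_pos":[74,120,-60],"spin":0},{"delta_pos":[87,142,-60],"spin":0},{"delta_pos":[94,151,-60],"spin":0},{"delta_pos":[95,151,-56],"spin":0},{"delta_pos":[95,151,-44],"spin":0},{"delta_pos":[95,151,-26],"spin":0},{"delta_pos":[95,151,-10],"spin":0},{"delta_pos":[95,151,-2],"spin":0},{"delta_pos":[95,151,-2],"spin":0}]'
python3 - <<'E'
from h import *
o=ctrl.get_obs();print(o['eef_pos'],o['wrist_force'])
snap('wrist','w5');snap('scene','s5');snap('side','d5'); X=np.array([.831,.556]);Y=np.array([-.556,.831])
for n in('s5','scene0','w5'):
    v=V(n);P=v.cloud().reshape(-1,3);D=P[:,:2]-[.4184,.1005];x=D@X;y=D@Y
    m=(P[:,2]>.145)&(P[:,2]<.149)&(abs(y)<.17)&(x>-.01)&(x<.12);print(n,'top of front x range',np.percentile(x[m],[2,50,98]).round(4))
    m=(P[:,2]>.158)&(P[:,2]<.168)&(abs(y)<.15)&(x>.15)&(x<.3);print(' carcass top front',np.percentile(x[m],[.5,2,50]).round(4) if m.any() else '')
    m=(P[:,2]>.132)&(P[:,2]<.142)&(y<-.135)&(y>-.165)&(x>.1)&(x<.14);print(' pad z',np.median(P[m,2]),m.sum())
cv2.imwrite('pics/v5.png',np.hstack([cv2.resize(V('w5').im,(400,300)),cv2.resize(V('s5').im[210:330,300:460],(400,300))]))
E
```

```text
time_s: 12.08
eef_pos: [0.4384, 0.1135, 0.1288]
eef_rot: [-0.001, -0.291, 0.957, 0.0]
wrist_force: [-0.5, 0.1, -0.1]
opening: 0.004
[0.43839929 0.1135473  0.12876679] [-0.52516648  0.05310221 -0.14603583]
s5 top of front x range [0.06   0.0751 0.0891]
 carcass top front [0.2381 0.2394 0.2717]
 pad z 0.1366429323974626 100
scene0 top of front x range [0.0018 0.0167 0.0311]
 carcass top front [0.2383 0.2395 0.2719]
 pad z 0.1331215816052046 5
w5 top of front x range [0.0167 0.0656 0.0836]
 carcass top front 
 pad z 0.13735567005898128 232
```

View pics/v5.png

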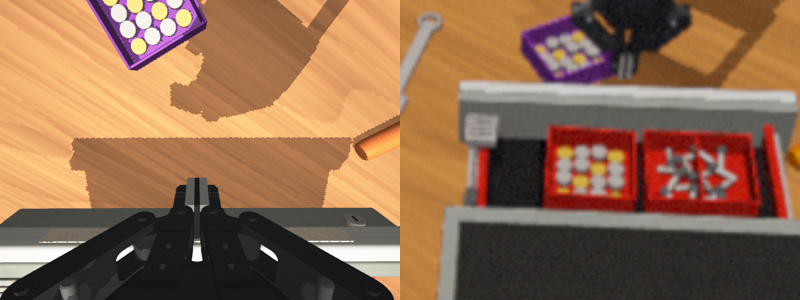

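The lever has sprung back up (pad z 0.137), the tools haven't moved and the finger is ahead of the strip's middle. The carcass front is 238 mm from the original strip face, so about 151 mm is left to shut. First part of the push.

```bash
python3 -m jog '[{"delta_pos":[-4,0,0],"spin":0},{"delta_pos":[-10,0,0],"spin":0},{"delta_pos":[-16,0,0],"spin":0},{"delta_pos":[-19,0,0],"spin":0},{"delta_pos":[-21,0,0],"spin":0},{"delta_pos":[-23,0,0],"spin":0},{"delta_pos":[-25,0,0],"spin":0},{"delta_pos":[-27,0,0],"spin":0},{"delta_pos":[-30,0,0],"spin":0},{"delta_pos":[-34,0,0],"spin":0},{"delta_pos":[-38,0,0],"spin":0},{"delta_pos":[-42,0,0],"spin":0},{"delta_pos":[-46,0,0],"spin":0},{"delta_pos":[-50,0,0],"spin":0},{"delta_pos":[-54,0,0],"spin":0},{"delta_pos":[-58,0,0],"spin":0},{"delta_pos":[-62,0,0],"spin":0},{"delta_pos":[-66,0,0],"spin":0},{"delta_pos":[-70,0,0],"spin":0},{"delta_pos":[-74,0,0],"spin":0}]'
python3 - <<'E'
from h import *
X=np.array([.831,.556]);Y=np.array([-.556,.831])
v=V('s5');P=v.cloud().reshape(-1,3);D=P[:,:2]-[.4184,.1005];x=D@X;y=D@Y
m=(P[:,2]>.17)&(P[:,2]<.3)&(abs(y)<.2)&(x>.2)&(x<.5);print('case: x min',np.percentile(x[m],[.5,2]),'zmax',np.percentile(P[m,2],99))
snap('scene','s6');snap('side','d6')
P=V('s6').cloud().reshape(-1,3);D=P[:,:2]-[.4184,.1005];x=D@X;y=D@Y
m=(P[:,2]>.145)&(P[:,2]<.149)&(abs(y)<.17)&(x>-.01)&(x<.25);print(np.percentile(x[m],[2,50,98]))
E
```

```text
time_s: 14.72
eef_pos: [0.5003, 0.1551, 0.1295]
eef_rot: [-0.0, -0.291, 0.957, 0.0]
wrist_force: [-3.3, -0.5, -1.6]
opening: 0.005
case: x min [0.35961057 0.36952204] zmax 0.20264251663283084
[0.11144504 0.12598904 0.17767246]
```

The push is steady at 3.3 N, with the strip at 0.1095 and about 100 mm to go.

```bash
python3 -m jog '[{"delta_pos":[-4,0,0],"spin":0},{"delta_pos":[-9,0,0],"spin":0},{"delta_pos":[-14,0,0],"spin":0},{"delta_pos":[-19,0,0],"spin":0},{"delta_pos":[-24,0,0],"spin":0},{"delta_pos":[-29,0,0],"spin":0},{"delta_pos":[-34,0,0],"spin":0},{"delta_pos":[-39,0,0],"spin":0},{"delta_pos":[-44,0,0],"spin":0},{"delta_pos":[-49,0,0],"spin":0},{"delta_pos":[-54,0,0],"spin":0},{"delta_pos":[-59,0,0],"spin":0},{"delta_pos":[-64,0,0],"spin":0},{"delta_pos":[-69,0,0],"spin":0},{"delta_pos":[-74,0,0],"spin":0},{"delta_pos":[-79,0,0],"spin":0},{"delta_pos":[-83,0,0],"spin":0},{"delta_pos":[-86,0,0],"spin":0},{"delta_pos":[-88,0,0],"spin":0},{"delta_pos":[-90,0,0],"spin":0}]'
python3 -m jog '[{"delta_pos":[-1,0,0],"spin":0},{"delta_pos":[-2,0,0],"spin":0},{"delta_pos":[-3,0,0],"spin":0},{"delta_pos":[-4,0,0],"spin":0},{"delta_pos":[-5,0,0],"spin":0},{"delta_pos":[-6,0,0],"spin":0},{"delta_pos":[-7,0,0],"spin":0}]'
```

```text
time_s: 17.32
eef_pos: [0.575, 0.205, 0.1295]
eef_rot: [-0.0, -0.291, 0.957, 0.0]
wrist_force: [-2.9, -2.9, 1.7]
opening: -0.0
time_s: 18.2
eef_pos: [0.5808, 0.2089, 0.1295]
eef_rot: [-0.0, -0.291, 0.957, 0.0]
wrist_force: [-2.7, -1.5, 1.6]
opening: -0.003
```

```bash
python3 -m jog '[{"delta_pos":[-0.6,0,0],"spin":0},{"delta_pos":[-1.2,0,0],"spin":0},{"delta_pos":[-1.8,0,0],"spin":0},{"delta_pos":[-2.4,0,0],"spin":0},{"delta_pos":[-3,0,0],"spin":0}]'
python3 -m jog '[{"delta_pos":[-0.5,0,0],"spin":0},{"delta_pos":[-1,0,0],"spin":0},{"delta_pos":[-1,0,0],"spin":0}]'
```

```text
time_s: 18.82
eef_pos: [0.5821, 0.2098, 0.1295]
eef_rot: [-0.002, -0.291, 0.957, -0.0]
wrist_force: [-9.6, -5.2, 6.3]
opening: -0.001
time_s: 19.2
eef_pos: [0.5821, 0.2098, 0.1295]
eef_rot: [-0.003, -0.291, 0.957, -0.001]
wrist_force: [-13.0, -6.7, 7.8]
opening: -0.003
```

The strip has met the stop: force rises with no motion at travel ≈ 208 mm (expected ~200–210). I back off, lift and verify.

```bash
python3 -m jog '[{"delta_pos":[3,0,0],"spin":0},{"delta_pos":[8,0,0],"spin":0},{"delta_pos":[18,0,0],"spin":0},{"delta_pos":[32,0,0],"spin":0},{"delta_pos":[48,0,-5],"spin":0},{"delta_pos":[64,0,-25],"spin":0},{"delta_pos":[80,0,-55],"spin":0},{"delta_pos":[95,0,-85],"spin":0},{"delta_pos":[105,0,-105],"spin":0},{"delta_pos":[110,0,-115],"spin":0},{"delta_pos":[110,0,-120],"spin":0},{"delta_pos":[110,0,-120],"spin":0}]'
python3 - <<'E'
from h import *
o=ctrl.get_obs();print(o['eef_pos'],o['wrist_force'],o['time_s'])
X=np.array([.831,.556]);Y=np.array([-.556,.831])
for n in('scene','side'):
    snap(n,n+'7');P=V(n+'7').cloud().reshape(-1,3);D=P[:,:2]-[.4184,.1005];x=D@X;y=D@Y
    m=(P[:,2]>.144)&(P[:,2]<.150)&(abs(y)<.17)&(x>.15)&(x<.26);print(n,'front top x',np.percentile(x[m],[2,50,98]).round(4))
    m=(P[:,2]>.128)&(P[:,2]<.143)&(abs(y)<.17)&(x>.15)&(x<.26);print('face x',np.percentile(x[m],[10,50]).round(4))
    m=(P[:,2]>.160)&(P[:,2]<.166)&(abs(y)<.15)&(x>.15)&(x<.3);print('carcass',np.percentile(x[m],[1,3]).round(4))
cv2.imwrite('pics/v7.png',np.hstack([cv2.resize(V('scene7').im,(400,300)),cv2.resize(V('side7').im[110:290,160:400],(400,300))]))
E
```

```text
time_s: 20.7
eef_pos: [0.4928, 0.1499, 0.2492]
eef_rot: [-0.0, -0.291, 0.957, 0.0]
wrist_force: [-0.2, -0.4, -0.2]
opening: -0.002
[0.4927525  0.14990307 0.24922324] [-0.16754723 -0.35638507 -0.18168586] 20.7
scene front top x [0.2101 0.2192 0.2277]
face x [0.2123 0.2197]
carcass [0.2403 0.2427]
side front top x [0.2053 0.2208 0.2386]
face x [0.2053 0.2079]
carcass [0.2339 0.236 ]
```

View pics/v7.png

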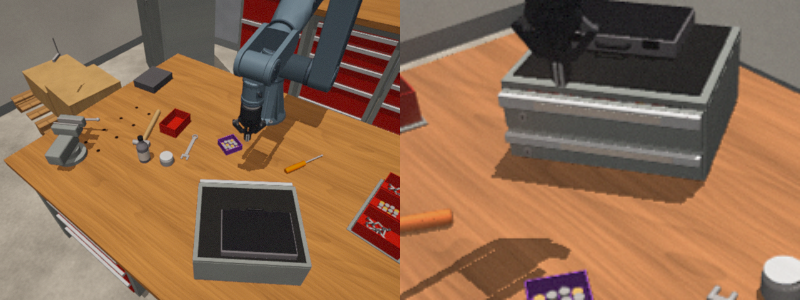

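The drawer is shut. The strip sits 28–29 mm ahead of the carcass front in both views (28 expected), flush with the lower drawer. The bench items haven't moved and the arm is clear.

```bash
python3 -c "
from bench import ctrl
print(ctrl.hand_in())"
```

```text
the job is handed in; nothing more can be done
None
```

The upper drawer is fully shut, and I handed the job in at about 21 s of the 48 s allowed. No verdict was reported.

- **Lever:** I pressed the thumb pad down about 8 mm with the closed fingertips, at about 9.5 N. I held it there while sliding the drawer in about 58 mm, which clears the catch from any possible start position. The sideways force was only about 4 N, so the drawer was not forced against the lock. After I lifted off, the pad measured 137 mm high again, so the lever had sprung back.
- **Closing:** I pushed the middle of the strip at 3–5 N until it met the stop. The force rose to about 15 N there with no further movement. Then I backed away.
- **Last checks:** The strip stands about 28 mm ahead of the carcass front in the scene view and about 28.6 mm in the side view; fully shut is 28 mm. The arm is clear, with no force at the wrist. The bench items look unmoved.
- **Not checked or slightly off:**
  - The bins were in place when last seen, partway through closing; I could not check the drawer's contents once it was shut.
  - The stop came about 2 mm earlier than I predicted from the images, which is within the calibration error.

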